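Load the engraved roller into the embossing mill

TASK

Load the engraved copper roller into the bench mill. Lift the roller tray by its wooden grip, bring the roller to the middle of the rails and keep it balanced there as you carry it (within 25 mm of the middle for at least 4 seconds in one go, with the tray 30 mm or more above the bench). Then bring the tray's open nose up to the mill's lead-in and let the roller run off the rails slowly, slower than 0.2 m/s, into both open saddles. Finally stand the empty tray flat on the bench, not touching the mill, and let go of it. The roller is freshly waxed: the gripper must not touch it, and it must not run against the tray's rear plate, be thrown or fall; leave the other tools where they are.

Things in the scene. Friction and masses are not known exactly. Their poses are not given: they have to be found in the camera images.
- tray: Aluminium roller tray, 255 long (x) x 168 wide (y) mm, 0.35 kg. Origin: centre of its underside; x points to its open nose, z up. Side plates 36 mm high; the rear end (-x) is closed by a plate 60 mm high, inner face at x = -125 mm. A steel arch over x = 0 (30 mm long in x, underside 106 mm up) carries the grip; the roller passes freely beneath. Empty, it hangs about 0.007 rad tail-down.
- tray_grip (a point): Where to hold the tray: inside the pale wooden grip block on the arch, 30 mm long in tray x (close the fingers along tray x), 50 mm wide in y, from 123 to 167 mm above the tray's underside, at tray x = y = 0. This point is 147 mm above the underside. Axes: the grip's.
- grip (a joint): Bend of the rubber bush between grip and arch (rad), about the tray's y axis 123 mm above the underside; 5 N m/rad. Positive: tray nose-down against the grip. With the grip held still the lifted tray tips towards its load: about 0.87 rad per metre of the roller's distance from the middle (nominal), so the roller runs away faster and faster unless the grip is tilted against it.
- tray_mid (a point): Middle of the two rails: the roller's centre is here when it lies at mid-tray (54 mm above the underside). The rails are flat and straight, 18 mm wide, centred 64 mm either side of the middle, from x = -125 to +125 mm, top 12 mm above the underside. Axes: the tray's.
- tray_nose (a point): Middle of the tray's open front edge at the height of the rails' top: 125 mm ahead of the tray's origin, 12 mm above its underside. No lip: the roller runs off it here. Axes: the tray's.
- roller: Copper roller, 140 mm long, brass bearer rings of 84 mm diameter at its ends, 0.5 kg (+-15 %), lying at first 30 to 55 mm behind the tray's middle. Origin: its centre; y: its axis. Only the rings touch the rails. It rolls along them at 6.1 m/s2 per rad of nose-down tilt, less about 0.1 m/s2 rolling resistance; tray acceleration a along x moves it by -0.62 a. It meets the rear plate at x = -83 mm.
- mill: Green bench embossing mill, fixed, 220 x 250 mm, 215 high, crank on its +y side. Origin: on the bench below the saddles. The roller comes in over its front (-x side), moving along mill x. Base plate from x = -98 to 122 mm, 14 mm thick; columns from x = 46 mm on, 164 mm high. Cheeks at y = 54 to 86 mm either side carry the saddles; the keeper plates outside leave the roller 16 mm of play each way.
- mill_seat (a point): Where the roller's centre lies when both its rings are down in the two open saddles (118 mm above the bench). A saddle is a gap 49 mm wide in x between two edges 84 mm up, into which the ring sinks 8 mm. Axes: the mill's.
- mill_lead (a point): Middle of the front edge of the two lead-in shelves: 65 mm before the seat, 86 mm above the bench. They slope down 0.04 rad to the saddles, so the roller runs on by itself. In front of them is a ledge 30 mm long, 76 mm up: with the tray's nose resting on it, 2 to 10 mm from this edge, the rails' top is 2 mm above the shelves. A lower tray blocks the roller. Axes: the mill's.
- tape: Roll of green tape lying flat, diameter 108, 48 mm high; origin under its centre. Leave it.
- brush: Brush with a yellow handle lying on the bench. Leave it.
- punches: Steel can of chasing punches, diameter 72, about 160 mm high with the punches. Leave it.
- drill: Yellow and black cordless drill standing on its battery, about 215 mm high. Leave it.
Not all that is in view belongs to the job. There is more than one size of the roller; the job needs the larger.

How it is judged:
By the outcome, as a careful person would: the job done as asked, in the order asked, and still so for the second after the job is handed in, with the robot touching nothing.
It also fails if it takes over 61 s, if anything falls off the work surface, if the arm or the gripper's body presses on something with over 40 N, if the wrist force passes 120 N, or if a joint passes its speed limit or range.

ROBOT

A 6-joint arm with a two-finger parallel gripper is mounted at the origin on the work surface. World frame = base frame: x ahead of the robot, y to its left, z up, the work surface at z = 0. Lengths are in m, angles in rad, forces in N, time in s.
With the tool pointing down it reaches from about 0.275 to 0.725 m from the base axis. Payload 15.9 kg.
Tool frame: the origin (TCP) lies on the front face of the gripper's body, between the roots of the fingers; the fingertips stand 73 mm ahead of it and the grasp point (between the pads) lies 54 mm ahead of it; z points along the fingers, y is the line along which they close (so a half turn about z gives the same grasp; the last joint's range is limited). The gripper opens to 85 mm and grips with 20 to 120 N. Pads are 22 mm wide; open, the fingers measure 114 mm over their backs; the gripper's body (76 mm by 85 mm) begins 54 mm behind the grasp point. The pads swing forward as they close: fully open they stand 13 mm farther back than shut.
Start: joints at [1.312, 0.213, -0.034, 1.323, 0, 1.571], TCP at [0.128, 0.483, 0.304] pointing down, gripper open.
Joint ranges: [-2.98, 2.98], [-0.74, 1.72], [-1.14, 1.35], [-2.1, 2.04], [-1.57, 1.44], [-3.14, 3.14]. Speed limits (rad/s): [1.89, 1.89, 2.39, 2.57, 3.14, 3.14].

INTERFACE

Orientations are given as a unit quaternion [x, y, z, w].
In Python, from workcell import ctrl gives the robot as it stands. The module is installed in compiled form; this text tells all that it offers. Calls block until the motion is done:
- ctrl.goto(position, orientation): joint-space move of the TCP to a pose.
- ctrl.movel(position, feed=0.15, orientation=None): straight line of the TCP; orientation=None keeps the orientation; feed is the mean speed in m/s.
- ctrl.set_joints(angles): joint-space move.
- ctrl.set_gripper(opening, effort=None): opening from 0.0 (shut) to 1.0 (fully open); effort is the grip in N (None keeps the last); returns when the fingers have stopped.
- ctrl.wait(seconds).
- ctrl.ik(position, orientation): joint angles nearest the present ones, or None.
- ctrl.get_obs(): the state.
- ctrl.grab_frame(name): name is "scene" or "top" or "wrist"; returns (picture, depth): 420x560x3 uint8, red, green, blue; 420x560 float32, m along the optical axis (not along the pixel's ray), 0 where there is no reading.
- ctrl.camera_model(name): a dict with "vertical_fov" (degrees; the focal length in pixels is half the picture's height over the tangent of half this angle, whatever the lens; pixels are square), "cx", "cy" (the principal point, pixels), "k1" (the pictures are not rectified: a ray, as slopes to the right and down, at radius r is drawn at 1 + k1 r^2 times it, then the intrinsics apply), "R" (3x3) and "t" (3): a world point X has camera coordinates R X + t. Camera axes: x right, y down, z forward; pixel columns grow to the right and rows downward; lengths in m; the calibration is good to about 2 mm. A picture is of the moment at which its call begins: read the wrist's pose just before it. camera_model takes no time and is no camera call; for the wrist camera it gives the pose at the moment of the call.
A pose or a line that the arm cannot do raises ctrl.MotionError and nothing moves.
- ctrl.job_done(): hands the job in; it is judged then, once.
Trained networks look in the newest picture that a camera, given by its name, has taken for a name from the list of things; names that differ only in an ending like _2 or _b are one class to them, and where a whole thing is asked for, a point or a joint stands for the part that bears it (a point fixed in the world has none). Each returns a list of dicts, best first, with "confidence" (0 to 1); they miss things now and then, are a little off and sometimes report something else, mostly with a low value. They report only what shows in the picture. A call takes as long as a camera call. They do not tell look-alikes from the thing itself.
- ctrl.boxes_of(camera, name): "box" ([left, top, right, bottom] in pixels, round what is visible of it).
- ctrl.regions_of(camera, name): "region" (420x560 bool, what is visible of it) and "box" ([left, top, right, bottom] in pixels, round what is visible of it).
- ctrl.spot_point(camera, name): "point" ([row, column] in pixels: a listed point, or the origin of a listed thing).
The state is a dict: "t": time; "joint_positions": joint angles; "qvel": joint speeds; "joint_torque": joint torques, N m; "ee_pos": TCP position; "tool_rot": TCP orientation; "contact_force": force on the tool from outside, world axes, zero at the start; "wrist_torque": the same for the moment, N m; "gripper_width": opening from 0.0 (shut) to 1.0 (fully open); "finger_force": force on a finger pad.
Only numpy, scipy, OpenCV 4.12 (cv2) and the standard library are available. Lean on these libraries where they do the work, as an engineer would, in place of code of your own. Each camera call takes 0.05 s, during which the arm holds its last target. There are 200 camera calls.

## Working session

There is one attempt and no reset: what is moved stays moved. The work goes in short steps, each a Python script; the robot and the scene stay as the last script left them, time stands still between calls to the robot, and variables do not carry over. Pictures are saved under pics/ and viewed, at most 10 in all, crops included, and the job is handed in when it is done.

```bash
mkdir -p pics; ls
python3 - <<'E'
from workcell import ctrl
import cv2,numpy as np
o=ctrl.get_obs();print(o['t'],o['ee_pos'],o['tool_rot'],o['contact_force'])
ims=[]
for c in ['scene','top']:
    im,d=ctrl.grab_frame(c);np.savez(f'{c}0.npz',im=im,d=d)
    cv2.imwrite(f'pics/{c}0.png',im[:,:,::-1])
    m=ctrl.camera_model(c);print(c,m)
    for n in ['tray','roller','mill','tray_grip','tray_mid','tray_nose','mill_seat','mill_lead']:
        print(n,[(np.round(r['point']),round(r['confidence'],2)) for r in ctrl.spot_point(c,n)][:3])
print(ctrl.get_obs()['t'])
E
```

```text
pics
0.0 [0.12791434 0.48310687 0.30342758] [ 1.29063999e-01  9.91636118e-01 -5.37785337e-04 -6.37456663e-05] [ 0.14759677 -0.05261283 -0.24443207]
scene {'vertical_fov': 44.695370461251144, 'cx': 282.81688339001954, 'cy': 213.50588885050536, 'k1': -0.06661272918454005, 'R': array([[-0.23192612,  0.97256931,  0.01786663],
       [ 0.57807431,  0.15257759, -0.80159227],
       [-0.78233009, -0.17558195, -0.59760406]]), 't': array([ 0.12018931, -0.20853812,  1.87583919])}
tray [(array([224., 219.]), 0.78), (array([289., 216.]), 0.33)]
roller [(array([198., 219.]), 0.86), (array([174., 174.]), 0.61), (array([281., 329.]), 0.43)]
mill [(array([281., 327.]), 0.85)]
tray_grip [(array([183., 214.]), 0.68)]
tray_mid [(array([211., 218.]), 0.61)]
tray_nose [(array([246., 214.]), 0.68), (array([243., 336.]), 0.32)]
mill_seat [(array([248., 332.]), 0.79)]
mill_lead [(array([241., 333.]), 0.7)]
top {'vertical_fov': 57.00716348546245, 'cx': 284.91379788849673, 'cy': 209.58446798281807, 'k1': -0.0887560928970411, 'R': array([[-0.01930263, -0.99979903, -0.00541285],
       [-0.99453649,  0.01975598, -0.10250306],
       [ 0.1025894 ,  0.0034047 , -0.99471796]]), 't': array([-0.00569916,  0.55170748,  1.22306534])}
tray [(array([235., 342.]), 0.59)]
roller [(array([288., 417.]), 0.97), (array([248., 350.]), 0.95), (array([151., 315.]), 0.22)]
mill [(array([187., 236.]), 0.88)]
tray_grip [(array([232., 356.]), 0.78)]
tray_mid [(array([232., 344.]), 0.59)]
tray_nose [(array([192., 337.]), 0.83)]
mill_seat [(array([180., 228.]), 0.66)]
mill_lead [(array([202., 227.]), 0.89)]
0.9
```

View pics/scene0.png

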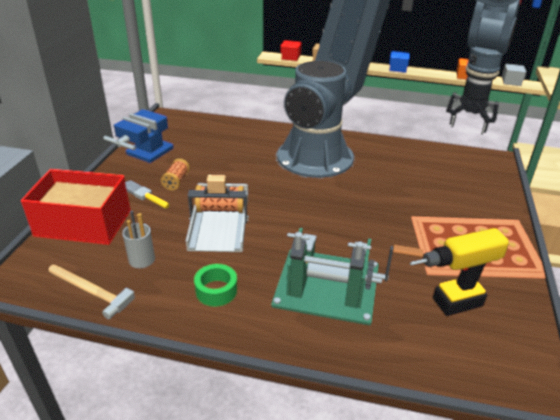

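View pics/top0.png

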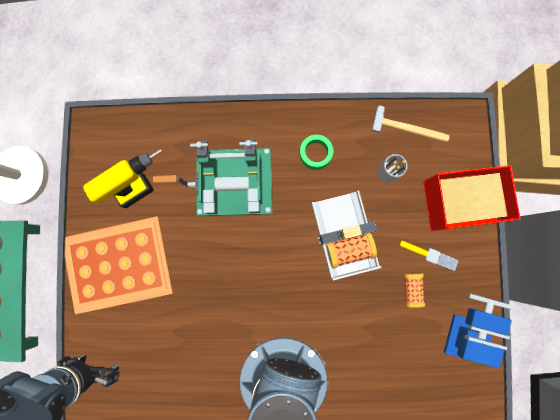

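Scene: tray with the large roller at about (218,205), nose towards the camera; small decoy roller at (174,173). The mill is at (328,285), tape at (215,285), and the drill at the right. In the top view, the tray is at (345,235) with the roller on its rear half, the decoy at (415,290), and the mill at (235,185) with its front toward the robot.

```bash
cat > h.py <<'E'
from workcell import ctrl
import cv2,numpy as np,time
from scipy.spatial.transform import Rotation as Ro
def K(m):
    f=210/np.tan(np.radians(m['vertical_fov'])/2)
    return np.array([[f,0,m['cx']],[0,f,m['cy']],[0,0,1.]])
def slopes(m,uv):
    uv=np.asarray(uv,float).reshape(-1,2);k=K(m)
    d=(uv-[m['cx'],m['cy']])/k[0,0];s=d.copy()
    for _ in range(15): s=d/(1+m['k1']*(s**2).sum(1,keepdims=True))
    return s
def ray(m,uv):
    s=slopes(m,uv);D=np.c_[s,np.ones(len(s))]@m['R'];return -m['R'].T@m['t'],D
def at_z(m,uv,z):
    C,D=ray(m,uv);return C+D*((z-C[2])/D[:,2])[:,None]
def project(m,X):
    c=np.atleast_2d(X)@m['R'].T+m['t'];s=c[:,:2]/c[:,2:]
    s=s*(1+m['k1']*(s**2).sum(1,keepdims=True));return s*K(m)[0,0]+[m['cx'],m['cy']]
def tri(ms,uvs):
    A=np.zeros((3,3));b=np.zeros(3)
    for m,uv in zip(ms,uvs):
        C,D=ray(m,uv);d=D[0]/np.linalg.norm(D[0]);P=np.eye(3)-np.outer(d,d);A+=P;b+=P@C
    return np.linalg.solve(A,b)
def cloud(m,d):
    v,u=np.mgrid[:420,:560];C,D=ray(m,np.c_[u.ravel(),v.ravel()])
    P=C+D*d.reshape(-1,1);P[d.ravel()==0]=np.nan;return P.reshape(420,560,3)
E
python3 - <<'E'
from h import *
s,t=ctrl.camera_model('scene'),ctrl.camera_model('top')
for n,a,b in [('grip',(183,214),(232,356)),('mid',(211,218),(232,344)),('nose',(246,214),(192,337)),('tray',(224,219),(235,342)),('roller',(198,219),(248,350)),('seat',(248,332),(180,228)),('lead',(241,333),(202,227)),('mill',(281,327),(187,236))]:
    print(n,tri([s,t],[a[::-1],b[::-1]]).round(3))
P=cloud(t,np.load('top0.npz')['d'])
for n,(r0,r1,c0,c1) in dict(mill=(140,220,190,275),tray=(185,285,310,385)).items():
    q=P[r0:r1,c0:c1].reshape(-1,3);q=q[q[:,2]>.008]
    print(n,np.nanpercentile(q,[0,1,50,99,100],axis=0).round(3).tolist())
q=P[185:285,310:385].reshape(-1,3)
g=q[(q[:,2]>.155)&(q[:,2]<.18)];print('grip top',len(g),g.mean(0))
mw=ctrl.camera_model('wrist');o=ctrl.get_obs()
R=Ro.from_quat(o['tool_rot']).as_matrix()
print('cam in tool',R.T@(-mw['R'].T@mw['t']-o['ee_pos']),(mw['R']@R).round(3),mw['vertical_fov'])
for _ in range(5):
    o=ctrl.get_obs();print(o['t'],o['contact_force'],o['wrist_torque'])
E
```

```text
grip [ 0.469 -0.22   0.145]
mid [ 0.475 -0.205  0.052]
nose [ 0.604 -0.182  0.029]
tray [ 0.468 -0.207 -0.003]
roller [ 0.424 -0.22   0.062]
seat [0.636 0.153 0.12 ]
lead [0.573 0.155 0.093]
mill [0.633 0.147 0.001]
mill [[0.54, 0.026, 0.008], [0.543, 0.032, 0.01], [0.645, 0.15, 0.058], [0.758, 0.274, 0.217], [0.786, 0.29, 0.224]]
tray [[0.328, -0.32, 0.008], [0.334, -0.305, 0.008], [0.442, -0.21, 0.082], [0.597, -0.112, 0.169], [0.634, -0.101, 0.172]]
grip top 186 [ 0.47020618 -0.20549393  0.16666298]
cam in tool [ 0.07290846  0.00106493 -0.06998952] [[ 0.     1.     0.   ]
 [-0.957  0.    -0.29 ]
 [-0.29  -0.     0.957]] 62.05904971467323
0.9 [-0.62519696  0.09019425 -0.11515014] [ 0.05919968 -0.01186781 -0.0246097 ]
0.9 [-0.62519696  0.09019425 -0.11515014] [ 0.05919968 -0.01186781 -0.0246097 ]
0.9 [-0.62519696  0.09019425 -0.11515014] [ 0.05919968 -0.01186781 -0.0246097 ]
0.9 [-0.62519696  0.09019425 -0.11515014] [ 0.05919968 -0.01186781 -0.0246097 ]
0.9 [-0.62519696  0.09019425 -0.11515014] [ 0.05919968 -0.01186781 -0.0246097 ]
```

```bash
cat >> h.py <<'E'
def quat(yaw,tilt=0.,s=1):
    """tool down, tool y along s*(tray x at yaw); tilt>0: nose-down about tray y"""
    Y=np.array([np.cos(yaw),np.sin(yaw),0])*s;Z=np.array([0,0,-1.])
    R=np.c_[np.cross(Y,Z),Y,Z]
    ax=np.array([-np.sin(yaw),np.cos(yaw),0])
    return (Ro.from_rotvec(ax*tilt)*Ro.from_matrix(R)).as_quat()
E
python3 - <<'E'
from h import *
for s in (1,-1):
    for p,y in [((.58,.17,.35),0),((.47,-.18,.35),.15),((.47,-.207,.21),.15),((.44,.15,.29),0)]:
        j=ctrl.ik(p,quat(y,0,s));print(s,p,None if j is None else np.round(j,2))
s=1
def look(tag,pos,yaw,names):
    ctrl.goto(pos,quat(yaw,0,s))
    m=ctrl.camera_model('wrist');im,d=ctrl.grab_frame('wrist')
    np.savez(tag+'.npz',im=im,d=d,**m);cv2.imwrite(f'pics/{tag}.png',im[:,:,::-1])
    for n in names:
        print(n,[(np.round(r['point'],1),round(r['confidence'],2)) for r in ctrl.spot_point('wrist',n)][:3])
    print(ctrl.get_obs()['t'])
look('wm',(.56,.17,.36),0,['mill_seat','mill_lead'])
look('wt',(.45,-.18,.36),.15,['roller','tray_mid','tray_nose','tray_grip'])
E
```

```text
1 (0.58, 0.17, 0.35) [0.29 0.44 0.4  1.53 0.   1.86]
1 (0.47, -0.18, 0.35) [-0.37  0.22  0.09  1.44  0.    1.06]
1 (0.47, -0.207, 0.21) [-0.41  0.28 -0.19  1.1   0.    1.01]
1 (0.44, 0.15, 0.29) [ 0.33  0.14 -0.15  1.27  0.    1.9 ]
-1 (0.58, 0.17, 0.35) [ 0.29  0.44  0.4   1.53  0.   -1.29]
-1 (0.47, -0.18, 0.35) [-0.37  0.22  0.09  1.44  0.   -2.09]
-1 (0.47, -0.207, 0.21) [-0.41  0.28 -0.19  1.1   0.   -2.14]
-1 (0.44, 0.15, 0.29) [ 0.33  0.14 -0.15  1.27  0.   -1.24]
mill_seat [(array([213.4, 367.9]), 0.56)]
mill_lead [(array([204.4, 300. ]), 0.71)]
2.9917
roller [(array([205.8, 250.9]), 0.65)]
tray_mid []
tray_nose [(array([187.3, 397.3]), 0.68), (array([362.2, 216.4]), 0.63)]
tray_grip [(array([233. , 301.3]), 0.77)]
4.6167
```

Run:
```python
from h import *
a=cv2.imread('pics/wm.png');b=cv2.imread('pics/wt.png')
cv2.imwrite('pics/w2.png',cv2.resize(np.vstack([a,b]),(800,600)) if 0 else cv2.resize(np.hstack([a,b]),(800,300)))
for tag in('wm','wt'):
    z=np.load(tag+'.npz');m={k:z[k] for k in z.files};P=cloud(m,z['d']);np.save(tag+'P.npy',P)
    if tag=='wm':
        print('seat',at_z(m,(367.9,213.4),.118),'lead',at_z(m,(300,204.4),.086))
        for lo,hi in[(.009,.019),(.073,.079),(.082,.089),(.158,.17)]:
            q=P[(P[...,2]>lo)&(P[...,2]<hi)];print(lo,len(q),np.percentile(q,[1,50,99],axis=0).round(4).tolist(),cv2.minAreaRect(q[:,:2].astype(np.float32)*1000))
    else:
        print('grip',at_z(m,(301.3,233),.147),'nose',at_z(m,(397.3,187.3),.012))
        for lo,hi in[(.009,.016),(.031,.040),(.08,.09),(.163,.172)]:
            q=P[(P[...,2]>lo)&(P[...,2]<hi)&(P[...,1]<-.08)&(P[...,1]>-.32)];print(lo,len(q),np.percentile(q,[1,50,99],axis=0).round(4).tolist(),cv2.minAreaRect(q[:,:2].astype(np.float32)*1000))
```

```text
seat [[0.63952348 0.14922548 0.118     ]] lead [[0.57711675 0.14889316 0.086     ]]
0.009 16782 [[0.4835, -0.1238, 0.0102], [0.6753, 0.1574, 0.0141], [0.9439, 0.2768, 0.0186]] ((675.0096435546875, 73.12579345703125), (548.7205200195312, 414.6037292480469), 1.6113439798355103)
0.073 2295 [[0.5448, 0.066, 0.0732], [0.5636, 0.2062, 0.0759], [0.7108, 0.2635, 0.0788]] ((606.8209228515625, 170.990234375), (178.83718872070312, 232.8520050048828), 17.673080444335938)
0.082 4484 [[0.5753, 0.0662, 0.0823], [0.6115, 0.213, 0.0848], [0.7018, 0.2635, 0.0887]] ((648.9692993164062, 184.05734252929688), (148.80880737304688, 236.61080932617188), 0.7514709830284119)
0.158 2069 [[0.6311, 0.0873, 0.1582], [0.6906, 0.2244, 0.1629], [0.7401, 0.3187, 0.1691]] ((693.2736206054688, 207.70346069335938), (73.2089614868164, 247.0096893310547), 14.914143562316895)
grip [[ 0.47106384 -0.20735245  0.147     ]] nose [[ 0.59317092 -0.17897094  0.012     ]]
0.009 3987 [[0.1055, -0.3075, 0.0093], [0.5348, -0.1558, 0.0121], [0.7804, -0.0832, 0.0158]] ((471.36004638671875, -192.77056884765625), (236.02084350585938, 747.5700073242188), 88.48592376708984)
0.031 2112 [[0.3331, -0.3084, 0.0311], [0.5257, -0.1505, 0.0358], [0.7772, -0.0848, 0.0397]] ((562.9578247070312, -183.47772216796875), (448.34326171875, 163.31057739257812), 12.989027976989746)
0.08 3673 [[0.3755, -0.2891, 0.0802], [0.4248, -0.213, 0.0868], [0.4619, -0.1461, 0.0899]] ((433.74365234375, -208.9565887451172), (100.44633483886719, 155.18292236328125), 12.896026611328125)
0.163 2087 [[0.4538, -0.2311, 0.1638], [0.4709, -0.205, 0.1669], [0.4878, -0.1817, 0.1686]] ((471.4143371582031, -206.8811492919922), (30.02130889892578, 49.9918098449707), 13.052475929260254)
```

View pics/w2.png

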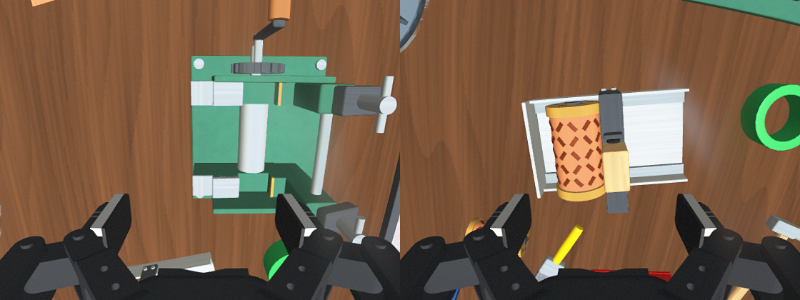

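Run:
```python
from h import *
P=np.load('wmP.npy').reshape(-1,3)
q=P[(P[:,2]>.010)&(P[:,2]<.018)&(P[:,0]>.52)&(P[:,0]<.78)&(P[:,1]>.0)&(P[:,1]<.30)]
print('base',cv2.minAreaRect(q[:,:2].astype(np.float32)*1000),np.percentile(q,[1,99],axis=0).round(4))
for nm,lo,hi in[('ledge',.073,.079),('shelf',.082,.089)]:
  for sgn,y0,y1 in[('R',.05,.10),('L',.19,.25)]:
    q=P[(P[:,2]>lo)&(P[:,2]<hi)&(P[:,1]>y0)&(P[:,1]<y1)&(P[:,0]<.615)]
    print(nm,sgn,len(q),np.percentile(q,[2,50,98],axis=0).round(4).tolist())
# rear column & crossbar yaw / base +y edge
q=P[(P[:,2]>.010)&(P[:,2]<.018)&(P[:,1]>.24)&(P[:,1]<.30)&(P[:,0]>.53)&(P[:,0]<.77)]
for x in np.arange(.54,.76,.02):
    r=q[abs(q[:,0]-x)<.01]
    if len(r)>5: print(round(x,2),r[:,1].max().round(4),end=' ')
q=P[(P[:,2]>.0105)&(P[:,2]<.018)&(P[:,0]<.60)&(P[:,0]>.5)]
print()
for y in np.arange(.04,.29,.02):
    r=q[abs(q[:,1]-y)<.01]
    if len(r)>5: print(round(y,2),np.percentile(r[:,0],1).round(4),end=' ')
```

```text
base ((651.7249755859375, 153.616943359375), (219.567138671875, 249.72842407226562), 0.4207969903945923) [[0.5434 0.0833 0.0119]
 [0.7574 0.2769 0.0161]]
ledge R 869 [[0.5454, 0.0662, 0.0739], [0.562, 0.0847, 0.0759], [0.6052, 0.0989, 0.0779]]
ledge L 1060 [[0.5448, 0.2063, 0.0742], [0.5596, 0.2228, 0.0758], [0.5745, 0.2392, 0.0774]]
shelf R 1083 [[0.5761, 0.0662, 0.0831], [0.5951, 0.0823, 0.0851], [0.6142, 0.0985, 0.088]]
shelf L 1348 [[0.5751, 0.2071, 0.0832], [0.5939, 0.2226, 0.085], [0.6135, 0.2376, 0.0868]]
0.54 0.2768 0.56 0.2767 0.58 0.2768 0.6 0.2781 0.62 0.2782 0.64 0.2773 0.66 0.2777 0.68 0.278 0.7 0.2783 0.72 0.2777 0.74 0.2782 
0.04 0.5438 0.08 0.5429 0.1 0.5431 0.12 0.5433 0.14 0.5423 0.16 0.5425 0.18 0.5427 0.2 0.5429 0.24 0.5421 0.26 0.5423 0.28 0.5417
```

```bash
cat >> h.py <<'E'
from scipy.optimize import least_squares
def tcp(xy,yaw,zu,tilt):
    """TCP pose with the bush (123 above tray underside height zu, over xy) fixed, grip tilted"""
    up=Ro.from_rotvec(np.array([-np.sin(yaw),np.cos(yaw),0])*tilt).apply([0,0,1])
    return np.array([xy[0],xy[1],zu+.123])+.078*up, quat(yaw,tilt)
def roller_x():
    """roller centre along tool y (=tray x), from wrist depth; returns t,x,resid,n"""
    o=ctrl.get_obs();m=ctrl.camera_model('wrist');im,d=ctrl.grab_frame('wrist')
    R=Ro.from_quat(o['tool_rot']).as_matrix()
    P=(cloud(m,d).reshape(-1,3)-o['ee_pos'])@R
    P=P[(abs(P[:,0])<.068)&(abs(P[:,1])<.13)&(abs(P[:,1])>.02)&(P[:,2]>.095)&(P[:,2]<.133)]
    if len(P)<40: return o['t'],np.nan,0,len(P)
    f=lambda p:np.hypot(P[:,1]-p[0],P[:,2]-p[1])-p[2]
    r=least_squares(f,[np.median(P[:,1]),.147,.041],bounds=([-.14,.13,.036],[.14,.165,.044]),loss='soft_l1',f_scale=.001)
    return o['t'],r.x[0],r.x[1],len(P)
def my(yaw):
    o=ctrl.get_obs();return o['wrist_torque']@np.array([-np.sin(yaw),np.cos(yaw),0]),o['contact_force']
E
python3 - <<'E'
from h import *
XY=np.array([.4714,-.2069]);Y=.2278
p,q=tcp(XY,Y,.07,0);ctrl.goto(p,q);print(ctrl.get_obs()['t'],roller_x())
p,q=tcp(XY,Y,0,0);ctrl.movel(p,.1,q);print(my(Y))
ctrl.set_gripper(0,80);o=ctrl.get_obs();print(o['t'],o['gripper_width'],o['finger_force'],o['ee_pos']-p,my(Y))
for th in(.01,.02,.022,.024,.03):
    p,q=tcp(XY,Y,0,th);t0=ctrl.get_obs()['t'];ctrl.movel(p,.1,q);t1=ctrl.get_obs()['t'];print(th,t1-t0,my(Y),roller_x()[1:])
ctrl.wait(.01);print(my(Y))
cv2.imwrite('pics/g.png',ctrl.grab_frame('wrist')[0][:,:,::-1])
E
```

```text
5.0833 (5.0833, nan, 0, 0)
(np.float64(-0.04269216780964455), array([0.34839923, 0.42208293, 0.69931915]))
6.5333 0.34477734130990534 78.56779217720032 [-8.93831575e-05 -1.07068611e-04  3.50305836e-04] (np.float64(0.5992269466597863), array([-2.97628168, -0.01799267,  6.12580681]))
0.01 0.25 (np.float64(0.9182555229161845), array([-3.52717772,  0.10296996,  8.94741352])) (np.float64(-0.05308620449732534), np.float64(0.14795506676652598), 19139)
0.02 0.25 (np.float64(0.9508746296162585), array([-4.18540076, -1.1171755 ,  9.58409951])) (np.float64(-0.05236351830181152), np.float64(0.1484364234800232), 18814)
0.022 0.25 (np.float64(0.8117229050435607), array([-4.47302342,  0.45019993,  8.41948363])) (np.float64(-0.052223293429144654), np.float64(0.1485456296113768), 18781)
0.024 0.25 (np.float64(0.8214083144319151), array([-4.10043212, -0.05247889,  7.95432857])) (np.float64(-0.05214324345269193), np.float64(0.14861896642440672), 18718)
0.03 0.25 (np.float64(0.7838744670323026), array([-4.68656257, -0.03519403,  8.32930246])) (np.float64(-0.05166006193379015), np.float64(0.14894759187971365), 18515)
(np.float64(0.7938208381687475), array([-4.55409693,  0.05329479,  8.99295105]))
```

View pics/g.png

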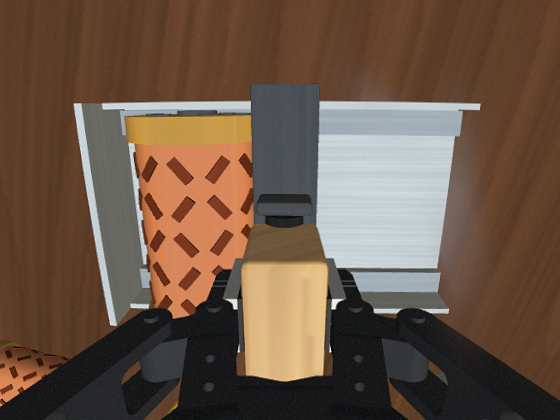

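The wrist view shows the grip block held at (285,300), and the roller behind the arch with its upper ring at (190,128) and the rear plate at (95,210). Next I check the balancing law offline.

```bash
cat > pd.py <<'E'
import numpy as np
def acc(x,v,th,c=.87,off=.007,mu=.1):
    a=6.1*(th-off+c*x)
    if abs(v)<2e-3 and abs(a)<mu: return -v/.01
    return a-mu*np.sign(v if abs(v)>=2e-3 else a)
def step(x,v,th0,th1,T,ramp,n=60,**k):
    for i in range(n):
        th=th0+(th1-th0)*min(1,(i+.5)/n*T/ramp) if ramp>0 else th1
        v+=acc(x,v,th,**k)*T/n; x+=v*T/n
    return x,v
def law(x,v,th,xt=0.,k1=4.,k2=4.,lim=.04,tol=.006,off=.007):
    xp,vp=step(x,v,th,th,.15,0,off=off)
    e=xp-xt
    if abs(x-xt)<tol and abs(v)<.015: return off-.87*x
    a=-k1*e-k2*vp
    if abs(v)>.01: phi=(a+.1*np.sign(v))/6.1
    else: phi=(a+.12*np.sign(a))/6.1
    return np.clip(phi,-lim,lim)+off-.87*xp
E
python3 - <<'E'
from pd import *
rng=np.random.default_rng(0)
for c,off,mu in[(.87,.007,.1),(1.0,.012,.08),(.75,.002,.12),(.87,.015,.06),(.95,.0,.1)]:
    x,v,th,xm=-.0535,0,.055,-.0535;L=[]
    for i in range(40):
        o=xm;xm=x+rng.normal()*.0004;vm=(xm-o)/.3
        t1=law(xm,vm,th);x,v=step(x,v,th,t1,.3,.25,c=c,off=off,mu=mu);th=t1;L.append(round(x*1e3))
    print(c,off,mu,L)
E
```

```text
0.87 0.007 0.1 [-52, -40, -19, -5, -4, -4, -4, -4, -4, -4, -4, -4, -4, -4, -4, -4, -4, -4, -4, -4, -4, -4, -4, -4, -4, -4, -4, -4, -4, -4, -4, -4, -4, -4, -4, -4, -4, -4, -4, -4]
1.0 0.012 0.08 [-53, -46, -35, -26, -22, -21, -20, -17, -13, -12, -11, -9, -8, -11, -11, -11, -9, -8, -11, -7, -3, -3, -3, -3, -3, -3, -3, -3, -3, -3, -3, -3, -3, -3, -3, -3, -3, -3, -3, -3]
0.75 0.002 0.12 [-51, -33, -5, 9, 10, 10, 10, 10, 10, 10, 9, 10, 9, 10, 10, 10, 10, 10, 10, 10, 9, 8, 8, 8, 8, 9, 9, 9, 9, 9, 9, 9, 9, 9, 9, 9, 9, 9, 9, 9]
0.87 0.015 0.06 [-52, -41, -22, -8, -5, -6, -5, -5, -5, -5, -5, -5, -5, -5, -5, -5, -5, -5, -5, -5, -5, -5, -5, -5, -5, -5, -5, -5, -5, -5, -5, -5, -5, -5, -5, -5, -5, -5, -5, -5]
0.95 0.0 0.1 [-52, -38, -12, 6, 10, 9, 10, 11, 10, 11, 12, 12, 13, 13, 13, 12, 12, 14, 13, 15, 13, 13, 14, 14, 15, 14, 14, 15, 15, 16, 15, 15, 14, 14, 14, 14, 14, 15, 13, 12]
```

```bash
cat >> h.py <<'E'
from pd import law
import json
def measure(st):
    """roller x in the tray frame; st holds th (grip tilt), x, t"""
    t,y,zc,n=roller_x()
    bend=st['th'] if st['z']<.002 else .007-.87*y   # grip against tray
    x=y-.069*bend
    v=0. if st.get('x') is None else (x-st['x'])/(t-st['t'])
    st.update(x=x,t=t,v=v,n=n);return x,v
def cmd(st,th=None,feed=.1):
    if th is not None: st['th']=float(th)
    p,q=tcp(st['xy'],st['yaw'],st['z'],st['th']);ctrl.movel(p,feed,q)
def log(st): print('t%.2f x%.1f v%.0f th%.4f z%.3f n%d xy %.3f %.3f'%(st['t'],st['x']*1e3,st['v']*1e3,st['th'],st['z'],st['n'],*st['xy']),flush=True)
def save(st): json.dump({k:(list(map(float,v)) if k=='xy' else float(v)) for k,v in st.items()},open('st.json','w'))
def load(): return json.load(open('st.json'))
E
python3 - <<'E'
from h import *
st=dict(xy=[.4714,-.2069],yaw=.2278,z=0.,th=.03)
cmd(st,.053);measure(st);log(st)
st['z']=.02;cmd(st,feed=.06);measure(st);log(st)
for i in range(10):
    th=law(st['x'],st['v'],st['th'])
    st['z']=min(.05,st['z']+.01)
    cmd(st,th);measure(st);log(st)
    if abs(st['x'])>.072: st['z']=0;cmd(st);break
print(my(st['yaw']));save(st)
E
```

```text
t8.34 x-53.6 v0 th0.0530 z0.000 n17839 xy 0.471 -0.207
t8.88 x-53.0 v1 th0.0530 z0.020 n17625 xy 0.471 -0.207
t9.18 x-51.1 v7 th0.0931 z0.030 n16946 xy 0.471 -0.207
t9.47 x-39.5 v38 th0.0802 z0.040 n13522 xy 0.471 -0.207
t9.78 x-24.1 v50 th0.0321 z0.050 n9342 xy 0.471 -0.207
t10.08 x-13.0 v37 th0.0227 z0.050 n6848 xy 0.471 -0.207
t10.38 x-8.7 v14 th0.0175 z0.050 n6561 xy 0.471 -0.207
t10.68 x-6.3 v8 th0.0332 z0.050 n6421 xy 0.471 -0.207
t10.98 x-6.4 v-1 th-0.0138 z0.050 n6410 xy 0.471 -0.207
t11.28 x-6.6 v-0 th0.0442 z0.050 n6454 xy 0.471 -0.207
t11.58 x-5.3 v4 th-0.0130 z0.050 n6370 xy 0.471 -0.207
t11.88 x-8.0 v-9 th0.0116 z0.050 n6524 xy 0.471 -0.207
(np.float64(-0.2370778260234372), array([ 0.77764661,  0.14735681, -7.28818417]))
```

```bash
cat >> h.py <<'E'
def settle(st,n=8,tol=.012,xt=0.):
    for i in range(n):
        cmd(st,law(st['x'],st['v'],st['th'],xt=xt,tol=tol));measure(st);log(st)
        if abs(st['x']-xt)<tol and abs(st['v'])<.008: break
    cmd(st,.007-.87*st['x']);measure(st);log(st)
E
python3 - <<'E'
from h import *
st=load();settle(st)
for xy,z,yaw in [((.40,-.09),.08,.15),((.395,.03),.11,.07),((.395,.152),.11,.0073)]:
    d=np.linalg.norm(np.subtract(xy,st['xy']));st.update(xy=xy,z=z,yaw=yaw)
    cmd(st,.007-.87*st['x'],feed=.09);measure(st);log(st)
    if abs(st['x'])>.012 or abs(st['v'])>.008: settle(st,6)
    save(st)
print(my(st['yaw']),ctrl.get_obs()['ee_pos'])
cv2.imwrite('pics/s2.png',ctrl.grab_frame('scene')[0][120:330,150:430,::-1].repeat(2,0).repeat(2,1))
E
```

```text
t12.18 x-8.8 v-3 th0.0140 z0.050 n6557 xy 0.471 -0.207
t12.48 x-9.0 v-1 th0.0146 z0.050 n6578 xy 0.471 -0.207
t14.24 x-11.0 v-1 th0.0148 z0.080 n6687 xy 0.400 -0.090
t15.82 x-11.1 v-0 th0.0165 z0.110 n6683 xy 0.395 0.030
t17.38 x-11.2 v-0 th0.0166 z0.110 n6674 xy 0.395 0.152
(np.float64(-0.10112184915120345), array([ 0.55761512,  1.10974083, -7.77776304])) [0.39631496 0.15166167 0.31100932]
```

View pics/s2.png

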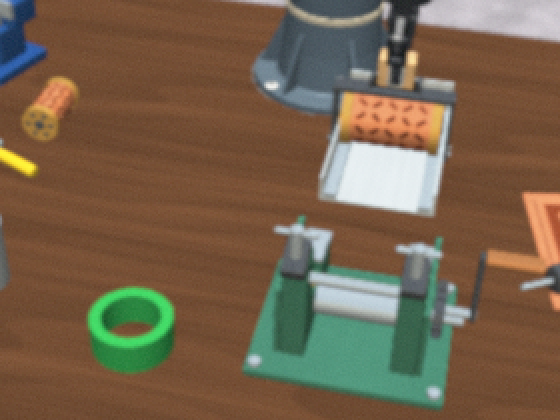

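The view shows the tray held over the mill front: roller at (390,120) under the arch and close to the middle, nose at (380,205) lined up with the mill. The middle hold has been met for over 7 s, so I'll dock the nose next.

```bash
sed -i 's/(abs(P\[:,1\])<.13)/(P[:,1]>-.13)\&(P[:,1]<.22)/; s/\[.14,.165,.044\]/[.24,.175,.044]/; s/.18:bend/&/' h.py
sed -i "s/    bend=st\['th'\] if.*/    bend=st['th']-st.get('phi',0) if (st['z']<.002 or 'phi' in st) else .007-.87*y/" h.py
cat >> h.py <<'E'
X0,Y0=.4442,.152
def dock(st,phi,th,zoff=0.,feed=.1):
    """nose on the ledge, tray nose-down by phi about the nose edge"""
    st['phi']=float(phi);c,s=np.cos(phi),np.sin(phi)
    bx=X0+.125-(.125*c-.123*s);bz=.076+zoff+.125*s+.123*c
    st.update(xy=[bx,Y0],z=bz-.123);cmd(st,th,feed)
E
python3 - <<'E'
from h import *
st=load()
st.update(xy=[X0,Y0],z=.083);cmd(st,.007-.87*st['x'],feed=.022);measure(st);log(st);print(my(.007))
dock(st,0,st['th'],.002,.01);measure(st);log(st);print(my(.007))
dock(st,.004,st['th']+.02,.0,.01);measure(st);log(st);print(my(.007))
dock(st,.004,st['th']+.03);measure(st);log(st);print(my(.007))
save(st)
o=ctrl.get_obs();im,d=ctrl.grab_frame('wrist');m=ctrl.camera_model('wrist')
cv2.imwrite('pics/dock.png',im[:,:,::-1])
P=cloud(m,d).reshape(-1,3);np.save('dockP.npy',P)
for y in(.075,.09,.213,.225):
    q=P[(abs(P[:,1]-y)<.006)&(P[:,0]>.5)&(P[:,0]<.62)&(P[:,2]>.06)&(P[:,2]<.13)]
    b=np.digitize(q[:,0],np.arange(.53,.61,.004));print(y,[(round(.53+.004*(k-1),3),round(float(np.median(q[b==k,2])),4)) for k in np.unique(b)])
E
```

```text
t20.18 x-11.2 v0 th0.0167 z0.083 n6670 xy 0.444 0.152
(np.float64(-0.11329093018355628), array([-0.00945111, -0.18235524, -7.96731071]))
t20.88 x-11.2 v-0 th0.0167 z0.078 n6669 xy 0.444 0.152
(np.float64(-0.17554597554810683), array([ 0.21620186,  0.04604916, -8.13900731]))
t21.33 x-11.3 v-0 th0.0367 z0.076 n6517 xy 0.445 0.152
(np.float64(-0.3294953532009283), array([ 0.60001424,  0.13006829, -6.63455709]))
t21.63 x-11.4 v-0 th0.0667 z0.076 n6306 xy 0.445 0.152
(np.float64(-0.3218035538511285), array([-0.95928655, -0.63979578, -5.58911496]))
0.075 [(np.float64(0.526), 0.1001), (np.float64(0.53), 0.0976), (np.float64(0.534), 0.0969), (np.float64(0.538), 0.0964), (np.float64(0.542), 0.0967), (np.float64(0.546), 0.0986), (np.float64(0.55), 0.0999), (np.float64(0.554), 0.1032), (np.float64(0.558), 0.1021), (np.float64(0.562), 0.1027), (np.float64(0.566), 0.1024), (np.float64(0.57), 0.1041), (np.float64(0.574), 0.0856), (np.float64(0.578), 0.0858), (np.float64(0.582), 0.0856), (np.float64(0.586), 0.0855), (np.float64(0.59), 0.0853), (np.float64(0.594), 0.0853), (np.float64(0.598), 0.0851
[... 1186 characters left out ...]
1), (np.float64(0.598), 0.0849), (np.float64(0.602), 0.0849), (np.float64(0.606), 0.0844)]
0.225 [(np.float64(0.526), 0.0885), (np.float64(0.53), 0.0888), (np.float64(0.534), 0.0889), (np.float64(0.538), 0.0891), (np.float64(0.542), 0.0886), (np.float64(0.546), 0.0883), (np.float64(0.55), 0.0884), (np.float64(0.554), 0.0887), (np.float64(0.558), 0.0883), (np.float64(0.562), 0.0885), (np.float64(0.566), 0.0885), (np.float64(0.57), 0.0844), (np.float64(0.574), 0.085), (np.float64(0.578), 0.0857), (np.float64(0.582), 0.0857), (np.float64(0.586), 0.0853), (np.float64(0.59), 0.0852), (np.float64(0.594), 0.085), (np.float64(0.598), 0.0849), (np.float64(0.602), 0.0848), (np.float64(0.606), 0.0845)]
```

View pics/dock.png

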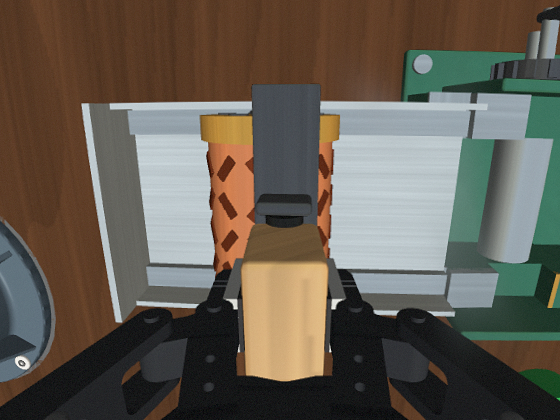

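The wrist view shows the tray docked: nose edge at about (465,115) just short of the shelf at (475,115), rails 2 mm above the shelves and level, roller still under the arch at (270,190). Now let it run off under speed control.

Run:
```python
from h import *
st=load();th=st['th'];phi=.018;lost=0
for i in range(30):
    if st['x']+st['v']*.15<.1:
        if st['v']<.008: phi=min(.035,phi+.003 if i else .019)
        else: phi=float(np.clip((.1+2*(.065-st['v']))/6.1,.0,.03))
    else: phi=.016
    dock(st,phi,th);o=dict(st);measure(st)
    if not np.isfinite(st['x']): st.update(o);break
    log(st);print('  phi %.4f'%phi)
    if st['x']>.14: break
ctrl.wait(1.0);measure(st);log(st);print(my(.007))
if np.isnan(st['x']): st.update(x=.19,v=0)
save(st)
a=ctrl.grab_frame('wrist')[0];b=ctrl.grab_frame('scene')[0][200:340,240:430]
b=cv2.resize(b,(570,420));im=cv2.resize(np.hstack([a,b]),(800,298));cv2.imwrite('pics/run.png',im[:,:,::-1])
```

```text
t21.98 x-9.9 v4 th0.0667 z0.078 n6433 xy 0.447 0.152
  phi 0.0190
t22.28 x-2.6 v24 th0.0667 z0.079 n6317 xy 0.447 0.152
  phi 0.0220
t22.58 x9.6 v41 th0.0667 z0.080 n6741 xy 0.448 0.152
  phi 0.0298
t22.88 x31.4 v72 th0.0667 z0.079 n12954 xy 0.447 0.152
  phi 0.0243
t23.18 x57.2 v86 th0.0667 z0.078 n20945 xy 0.446 0.152
  phi 0.0140
t23.48 x82.1 v83 th0.0667 z0.077 n23500 xy 0.445 0.152
  phi 0.0094
t23.78 x104.4 v74 th0.0667 z0.077 n24881 xy 0.445 0.152
  phi 0.0105
t24.08 x125.1 v69 th0.0667 z0.078 n25551 xy 0.446 0.152
  phi 0.0160
t24.38 x169.5 v148 th0.0667 z0.078 n14553 xy 0.446 0.152
  phi 0.0160
t25.43 x200.6 v30 th0.0667 z0.078 n5016 xy 0.446 0.152
(np.float64(-0.2551408978536431), array([-0.23561906, -0.57425623, -1.61925059]))
```

View pics/run.png

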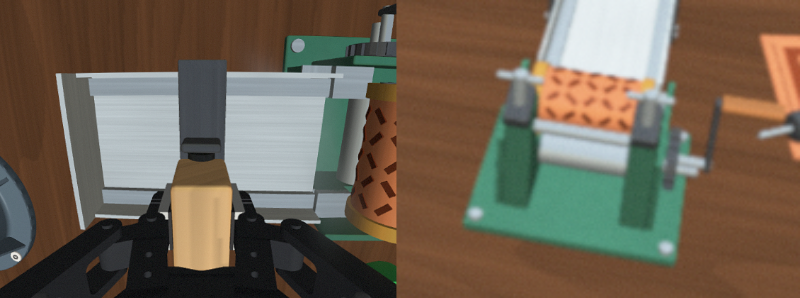

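The wrist view shows the rails empty and the roller past the nose at (375,160). The scene crop shows it lying between the columns at (590,95) in the saddles. Next: back off, set the tray down in front of the mill, release, and check.

Run:
```python
from h import *
st=load();st.pop('phi',None);x,y=st['xy']
for xy,z,f in[((x,y),.090,.05),((.375,y),.100,.08),((.375,y),.012,.08),((.375,y),.0,.03)]:
    st.update(xy=xy,z=z);cmd(st,.007,f)
print(my(.007));cmd(st,.0)
ctrl.set_gripper(1.0);print(ctrl.get_obs()['gripper_width'],my(.007))
st['z']=.10;cmd(st,0,.08);save(st)
ctrl.goto((.45,.10,.40),quat(.007))
ctrl.wait(.3);o=ctrl.get_obs();m=ctrl.camera_model('wrist');im,d=ctrl.grab_frame('wrist')
P=cloud(m,d).reshape(-1,3)
s=ctrl.grab_frame('scene')[0];t=ctrl.camera_model('top');ti,td=ctrl.grab_frame('top')
for n,Q in(('wrist',P),('top',cloud(t,td).reshape(-1,3))):
    q=Q[(Q[:,0]>.58)&(Q[:,0]<.68)&(abs(Q[:,1]-.152)<.055)&(Q[:,2]>.125)&(Q[:,2]<.20)]
    if len(q)>30:
        f=lambda p:np.hypot(q[:,0]-p[0],q[:,2]-p[1])-p[2]
        r=least_squares(f,[.64,.118,.041],bounds=([.5,.08,.036],[.75,.15,.044]),loss='soft_l1',f_scale=.001);print(n,len(q),r.x.round(4))
q=P[(P[:,2]>.031)&(P[:,2]<.042)&(P[:,0]>.2)&(P[:,0]<.53)&(abs(P[:,1]-.152)<.1)]
print('side plates',np.percentile(q,[1,50,99],axis=0).round(4).tolist());print(o['t'])
v=np.hstack([im,cv2.resize(s[120:330,200:480],(560,420))]);cv2.imwrite('pics/end.png',cv2.resize(v,(800,300))[:,:,::-1])
```

```text
(np.float64(1.018314149072388), array([-4.93397902, -2.06335842, 12.65151186]))
1.001516644775217 (np.float64(-0.016497100373409693), array([ 0.05850385, -1.02159014,  0.15728236]))
wrist 9278 [0.6398 0.1177 0.0384]
top 486 [0.6394 0.1187 0.038 ]
side plates [[0.2502, 0.0736, 0.0313], [0.3262, 0.1851, 0.0359], [0.4988, 0.2308, 0.0416]]
31.9833
```

View pics/end.png

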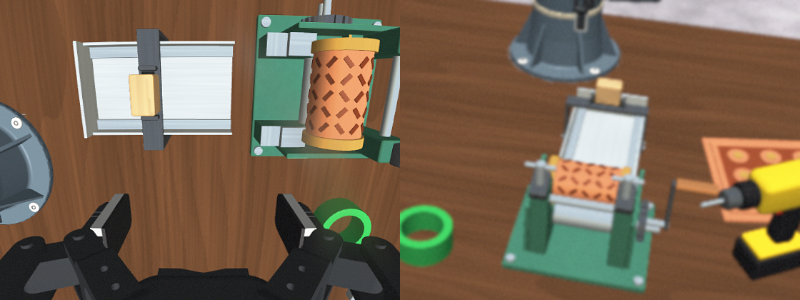

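The final view shows the roller in both saddles at (343,95), measured at (0.640, z 0.118), which matches the seat. The empty tray stands flat at (155,88), clear of the mill, and the gripper is free.

```bash
python3 -c "
from workcell import ctrl
print(ctrl.job_done())"
```

```text
the job is handed in; nothing more can be done
None
```

The job is handed in at about 32 s: the roller is seated in both saddles after about 7 s of balanced carry and an estimated 0.07–0.15 m/s run-off, and the empty tray stands flat and released about 4 cm clear of the mill.

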